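Set up the stirrer bench for making up a buffer

ROBOT

A 6-joint arm with a two-finger parallel gripper is mounted at the origin on a cart in front of the work surface, level with it; the furniture and walls round the work are solid. World frame = base frame: x ahead of the robot, y to its left, z up, the work surface at z = 0. Lengths are in m, angles in rad, forces in N, time in s.
With the tool pointing down it reaches from about 0.3 to 0.775 m from the base axis. Payload 14.6 kg.
Tool frame: the origin (TCP) lies between the finger pads; the fingertips stand ctrl.tip_extent ahead of it and the grasp point (between the pads) lies 3 mm ahead of it (ctrl.tip_extent is the distance from the TCP to the fingertips, in m); z points along the fingers, y is the line along which they close (so a half turn about z gives the same grasp; the last joint's range is limited). The gripper opens to 94 mm and grips with 3 to 60 N. Pads are 16 mm wide; open, the fingers measure 119 mm over their backs; the gripper's body (75 mm by 177 mm) begins 78 mm behind the grasp point.
Start: joints at [1.201, 0.3, 1.521, -0, 1.321, -0.067], TCP at [0.164, 0.525, 0.227] pointing down, gripper open.
Joint ranges: [-3.03, 3.03], [-0.79, 2.21], [0.23, 2.52], [-1.04, 4.18], [0, 3.07], [-2.55, 2.55]. Speed limits (rad/s): [2.22, 2.22, 2.57, 3.14, 3.14, 3.14].

INTERFACE

Orientations are given as [roll, pitch, yaw] about the fixed x, y, z axes, in that order (R = Rz(yaw) Ry(pitch) Rx(roll)).
In Python, from station import ctrl, eyes gives the robot as it stands. The module is installed in compiled form; this text tells all that it offers.
- The arm moves only by the shell command python3 -m crank [OPENING] [FORCE], which reads ROWS from standard input. ROWS is a JSON object whose key "rows" holds a list of rows, 1 to 10 of them, each of 6 numbers: dx, dy, dz in m, then a rotation vector rx, ry, rz in rad; each row shifts and turns the commanded pose from where the row before left it, along the tool's axes as they then stand; what a row does not reach is not made up. A row lasts 1/10 s, in which the tool goes at most 0.05 m and 0.15 rad, less where a joint would pass 70% of its speed; a pose out of reach is approached as far as the arm can. OPENING is the finger opening in m, set as the command begins (- or left out keeps the last). The fingers move at their own pace and stop on an object; FORCE is the grip in N (left out, the last holds). Time passes only in rows, so rows that do not move let the fingers close. It prints the time, the measured TCP pose, the force, the opening and the grip force at its end. Input that does not fit is refused with a message, and nothing moves.
- ctrl.get_obs(): the state, without advancing time (a new reading comes with each control period).
- eyes.camera(name): name is "scene" or "side" or "wrist"; returns a dict with "pixels" (420x560x3 uint8, blue, green, red), "fx", "fy", "cx", "cy" (pixels), "extrinsics" (4x4, takes a point from camera to world coordinates). Camera axes: x right, y up, looking along -z (the intrinsics and any distortion apply to the point x, -y, -z); pixel columns grow to the right and rows downward; lengths in m; the calibration is good to about 2 mm. A picture is of the moment at which its call begins. There is no depth.
- ctrl.hand_in(): hands the job in; it is judged then, once.
The state is a dict: "time_s": time; "qpos": joint angles; "joint_vel": joint speeds; "tau": joint torques, N m; "ee_pos": TCP position; "eef_rot": TCP orientation; "force": force on the tool from outside, world axes, zero at the start; "moment": the same for the moment, N m; "grip_width": finger opening in m; "grip_force": force on a finger pad.
Only numpy, scipy, OpenCV 4.12 (cv2) and the standard library are available. Lean on these libraries where they do the work, as an engineer would, in place of code of your own. Each camera call takes 0.05 s, during which the arm holds its last target. There are 200 camera calls.

TASK

Set up the magnetic stirrer for making up buffer: stand the conical flask upright on the centre of the stirrer's round plate, so the magnet can drive the bar, with the small white stir bar dropped in through its neck. In line on the stirrer's left (as the robot sees it) stand the open beaker beside the stirrer and then the tall blue-capped bottle beyond it, so the beaker between them catches drips, and stand the grey-capped vial of test strips directly behind the beaker (on the side away from the robot), so that wet strips can be dropped in; leave gaps of 2 to 4 cm between neighbours. Keep all of these upright, and leave the small dropper bottle where it is.

Things in the scene. Friction and masses are not known exactly. Their poses are not given: they have to be found in the camera images.
- stirrer: Fixed magnetic stirrer, white housing 132 mm (x) by 106 mm (y), plate top 46 mm above the desk. Origin on the desk under the plate's centre; the housing reaches from x = -80 to +52 and y = -53 to +53 mm. Its control strip with a black knob (top 52 mm high) faces the robot (-x); +y is its left as the robot sees it. It may stand turned by up to 9 degrees.
- plate_centre (a point): Centre of the stirrer's round plate (94 mm diameter, flat, with engraved rings), on its upper surface.
- flask: Loose clear glass conical flask, 105 mm tall, about 0.09 kg: base 78 mm across, tapering to 66 mm up, then a straight neck 45 mm across outside and 40 mm inside with a 50 mm bead at the rim, open at the top; floor 4 mm thick. Grip it by the neck. Origin: centre of its underside, z up.
- stir_bar: Loose small white stir bar, 22 mm long (its x) and 9 mm wide and high, 12 g, lying on the desk to the right of the stirrer, 0.1 m or more clear of the fixed 0.42 m tall microscope that fills the desk from y = -0.13 to -0.30 m: go round or above that. Origin: centre of its underside, so its middle is 4.5 mm above.
- beaker: Loose open white plastic beaker, 45 mm across at the rim and 38 mm at the foot, 54 mm tall, 50 g. Grip it across the outside. It stands at the desk's left with the flask, bottle and vial (not the one at the very back). Origin: centre of its underside, z up.
- bottle: Loose tall reagent bottle, white body with a blue cap: body 34 mm across and 69 mm high, cap 20 mm across up to 88 mm, about 60 g. Origin: centre of its underside, z up.
- vial: Loose vial of test strips with a grey flip cap: body 29 x 30 mm up to 52 mm, cap 32 mm (with its tab 35 mm along x) up to 64 mm, 30 g. Origin: near the centre of its underside (the body's centre lies 1.5 mm towards its +x), z up.
- dropper_bottle: Small white bottle with a pointed dropper nozzle, 30 mm across and 76 mm tall, loose; a bystander in front of the vortex mixer, towards the microscope, that is to stay where it is. Origin: centre of its underside.
Mind the look-alikes: they are no part of the job. Leave any red look-alike of the bottle alone.

How it is judged:
By the outcome, as a careful person would: the job done as asked, in the order asked, and still so for the second after the job is handed in, with the robot touching nothing.
It also fails if it takes over 122 s, if anything falls off the work surface, if the arm or the gripper's body presses on something with over 40 N, if the wrist force passes 120 N, or if a joint passes its speed limit or range.

## Working session

There is one attempt and no reset: what is moved stays moved. The work goes in short steps, Python scripts to look and compute and a shell command to move; the robot and the scene stay as the last step left them, time stands still between calls to the robot, and variables do not carry over. Pictures are saved under pics/ and viewed, at most 14 in all, crops included, and the job is handed in when it is done.

```bash
mkdir -p pics
python3 - <<'E'
from station import ctrl, eyes
import cv2,numpy as np
for n in ("scene","side","wrist"):
    c=eyes.camera(n); cv2.imwrite(f"pics/{n}0.png",cv2.resize(c["pixels"],(784,588),interpolation=cv2.INTER_CUBIC))
    print(n,{k:np.round(v,3).tolist() if k!="pixels" else 0 for k,v in c.items()})
print(ctrl.get_obs(),ctrl.tip_extent)
E
```

```text
scene {'pixels': 0, 'fx': 418.553, 'fy': 418.553, 'cx': 284.276, 'cy': 211.09, 'extrinsics': [[0.592, 0.495, -0.636, 0.059], [-0.806, 0.342, -0.484, -0.261], [-0.022, 0.799, 0.601, 0.586], [0.0, 0.0, 0.0, 1.0]]}
side {'pixels': 0, 'fx': 433.926, 'fy': 433.926, 'cx': 274.501, 'cy': 209.495, 'extrinsics': [[-0.978, 0.087, -0.19, 0.402], [-0.209, -0.411, 0.887, 1.129], [-0.001, 0.907, 0.42, 0.525], [0.0, 0.0, 0.0, 1.0]]}
wrist {'pixels': 0, 'fx': 292.838, 'fy': 292.838, 'cx': 279.042, 'cy': 211.8, 'extrinsics': [[0.298, -0.924, -0.241, 0.095], [0.955, 0.289, 0.075, 0.548], [0.0, -0.252, 0.968, 0.384], [0.0, 0.0, 0.0, 1.0]]}
{'time_s': 0.15, 'qpos': array([ 1.20139023e+00,  3.00339791e-01,  1.52141321e+00,  3.15577000e-05,
        1.32068798e+00, -6.66106163e-02]), 'joint_vel': array([-0.00332878, -0.00038577, -0.00173008,  0.00065812,  0.00044218,
        0.00124567]), 'tau': array([-1.40416673e-04, -5.31965303e+01, -3.52812266e+01,  7.08396337e-02,
        2.36190524e-02, -7.21247829e-05]), 'ee_pos': array([0.1639446 , 0.52482122, 0.22702937]), 'eef_rot': array([-3.14074825e+00, -8.69670116e-05,  2.83878931e+00]), 'force': array([-0.67748634,  0.74318013,  0.18020653]), 'moment': array([-0.01050903,  0.00262709,  0.00838418]), 'grip_force': 0.0, 'grip_width': 0.09385302116885252} 0.022
```

View pics/scene0.png

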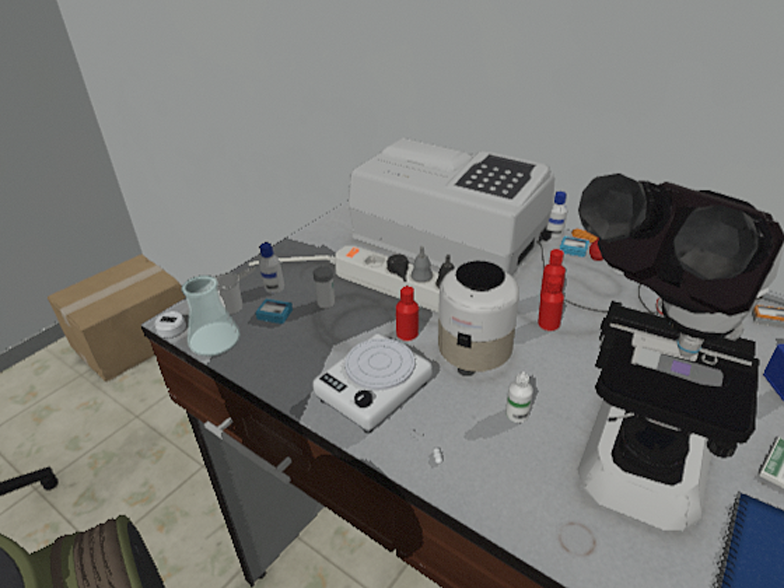

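View pics/side0.png

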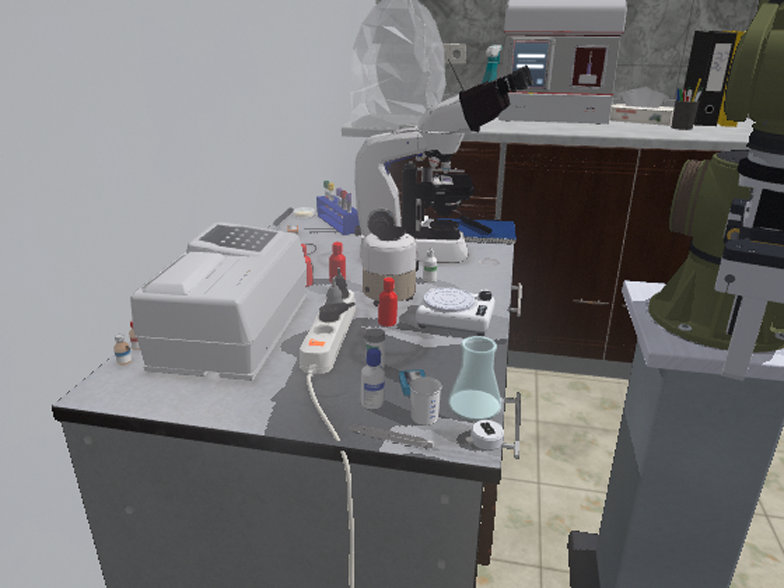

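View pics/wrist0.png

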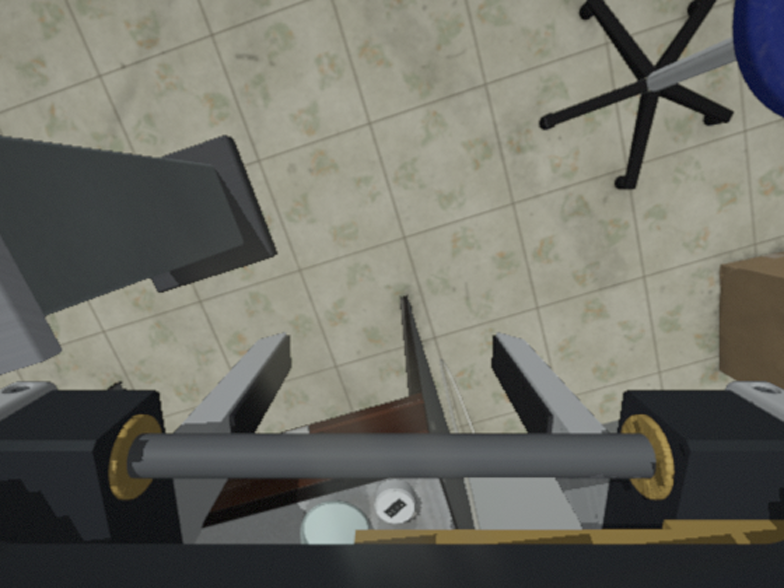

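```bash
cat > h.py <<'E'
from station import ctrl, eyes
import cv2,numpy as np
def crop(n,x,y,w,h,f,name):
    c=eyes.camera(n); cv2.imwrite(f"pics/{name}.png",cv2.resize(c["pixels"][y:y+h,x:x+w],None,fx=f,fy=f,interpolation=cv2.INTER_CUBIC))
def plane(n,u,v,z,_c={}):
    if n not in _c:_c[n]=eyes.camera(n)
    c=_c[n]; d=np.array([(u-c["cx"])/c["fx"],-(v-c["cy"])/c["fy"],-1]); E=c["extrinsics"]; d=E[:3,:3]@d; o=E[:3,3]
    return o+d*(z-o[2])/d[2]
def proj(n,p,_c={}):
    if n not in _c:_c[n]=eyes.camera(n)
    c=_c[n];E=c["extrinsics"];q=E[:3,:3].T@(np.array(p)-E[:3,3])
    return np.array([c["cx"]+c["fx"]*q[0]/-q[2],c["cy"]-c["fy"]*q[1]/-q[2]])
E
python3 - <<'E'
from h import *
crop("scene",100,165,220,165,3.6,"s1")
crop("side",245,190,133,133,4.5,"d1")
E
```

```text
(no output)
```

View pics/s1.png

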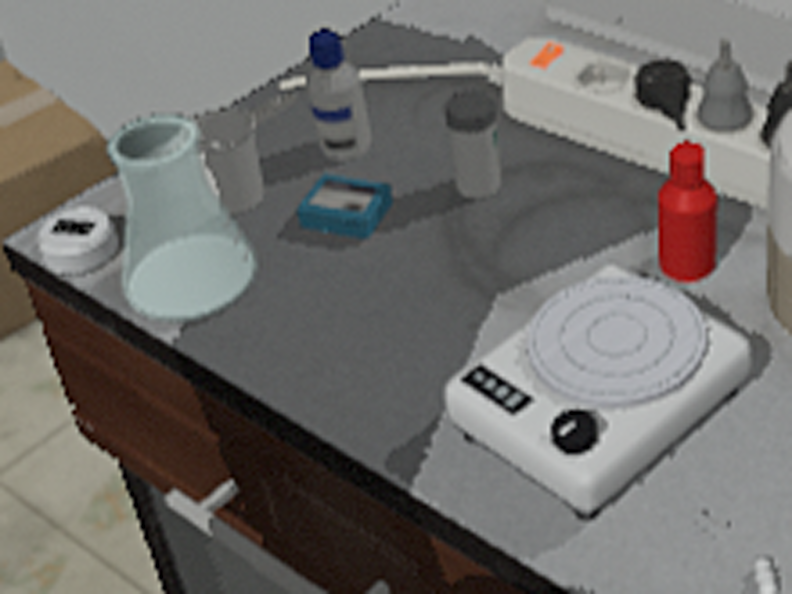

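View pics/d1.png

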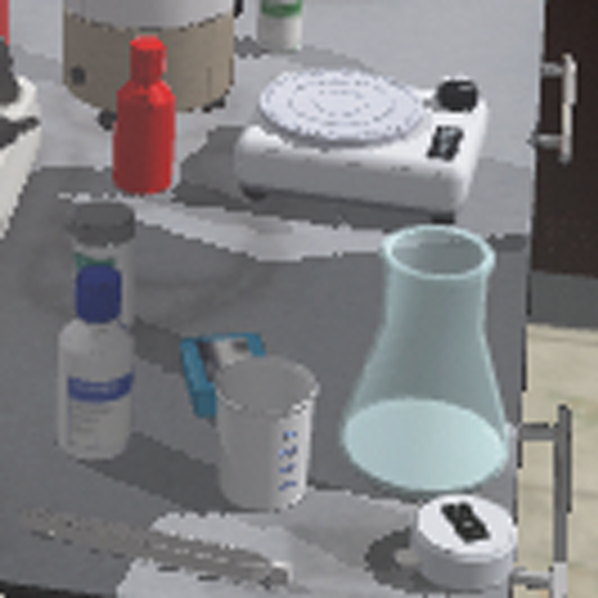

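Run:
```python
from h import *
S=lambda u,v:(100+u/3.6,165+v/3.6); D=lambda u,v:(245+u/4.5,190+v/4.5)
for nm,z,s,d in [("flaskrim",.105,(153,142),(438,250)),("flaskbase",.003,(189,277),(424,445)),("beaker",.054,(230,128),(267,385)),("cap",.088,(325,38),(99,275)),("vial",.064,(472,103),(103,216)),("plate",.046,(616,336),(341,103)),("red",.088,(687,150),(148,45)),
 ("strUFL",.04,(455,395),(470,140)),("strBL(back left)",.042,(615,270),(245,150)),("strBR",.042,(745,350),(300,70)),("strFR",.042,(588,490),(490,95)),("edge",0,(400,500),(525,300)),("edge2",0,(15,245),(520,450)),("timer",.02,(75,228),(465,525)),("stirbar",.0045,(765,575),(0,0))]:
    print(nm,np.round(plane("scene",*S(*s),z),3)[:2],np.round(plane("side",*D(*d),z),3)[:2])
crop("scene",270,270,120,80,6.5,"s2")
```

```text
flaskrim [0.427 0.37 ] [0.427 0.379]
flaskbase [0.428 0.375] [0.427 0.378]
beaker [0.502 0.41 ] [0.495 0.421]
cap [0.573 0.393] [0.573 0.402]
vial [0.597 0.294] [0.594 0.305]
plate [0.498 0.107] [0.497 0.113]
red [0.606 0.138] [0.603 0.149]
strUFL [0.423 0.151] [0.423 0.134]
strBL(back left) [0.543 0.142] [0.543 0.176]
strBR [0.532 0.049] [0.528 0.064]
strFR [0.412 0.057] [0.414 0.076]
edge [0.379 0.154] [0.386 0.234]
edge2 [0.388 0.491] [0.384 0.369]
timer [0.407 0.449] [0.406 0.456]
stirbar [ 0.444 -0.022] [ 0.759 -0.094]
```

View pics/s2.png

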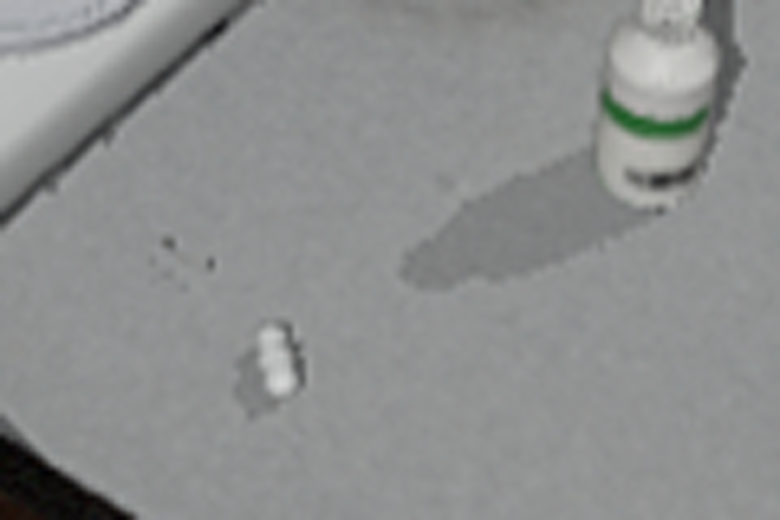

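```bash
cat >> h.py <<'E'
from scipy.spatial.transform import Rotation as Ro
def go(x,y,z,yaw=None):
    o=ctrl.get_obs(); R=Ro.from_euler("xyz",o["eef_rot"]); e=o["eef_rot"][2]
    d=np.array([x,y,z])-o["ee_pos"]
    if yaw is not None: print("rz",round(-((yaw-e+np.pi)%(2*np.pi)-np.pi),3)); R=Ro.from_euler("xyz",[np.pi,0,yaw])
    print("ee",np.round(o["ee_pos"],4),np.round(o["eef_rot"],3),"t",round(o["time_s"],2),"tool d",np.round(R.inv().apply(d),4),"|d|",round(np.linalg.norm(d),3),"q",np.round(o["qpos"],2))
E
echo '{"rows":[[0, 0, -0.02, 0, 0, -0.1], [0, 0, -0.02, 0, 0, -0.1], [0, 0, -0.03, 0, 0, -0.1], [-0.04, -0.02, 0, 0, 0, 0], [-0.04, -0.02, 0, 0, 0, 0], [-0.04, -0.02, 0, 0, 0, 0], [-0.04, -0.02, 0, 0, 0, 0], [-0.04, -0.02, 0, 0, 0, 0], [-0.04, -0.02, 0, 0, 0, 0], [-0.04, -0.02, 0, 0, 0, 0]]}' | python3 -m crank 0.094
echo '{"rows":[[-0.04, -0.02, 0, 0, 0, 0], [-0.04, -0.02, 0, 0, 0, 0], [-0.04, -0.02, 0, 0, 0, 0], [0, 0, 0, 0, 0, 0], [0, 0, 0, 0, 0, 0]]}' | python3 -m crank
python3 - <<'E'
from h import *
go(.428,.376,.25,np.pi)
c=eyes.camera("wrist");cv2.imwrite("pics/w1.png",cv2.resize(c["pixels"],(784,588),interpolation=cv2.INTER_CUBIC))
E
```

```text
time_s: 1.4
ee_pos: [0.4451, 0.3831, 0.2976]
eef_rot: [3.141, 0.0, 3.139]
force: [-0.7, 0.4, 0.3]
grip_width: 0.0942
grip_force: 0.0
time_s: 1.9
ee_pos: [0.5638, 0.3234, 0.2968]
eef_rot: [-3.141, -0.001, 3.137]
force: [-0.2, 0.2, -0.1]
grip_width: 0.0938
grip_force: 0.0
rz -0.004
ee [0.5638 0.3234 0.2968] [-3.141e+00 -1.000e-03  3.137e+00] t 1.9 tool d [0.1358 0.0526 0.0468] |d| 0.153 q [ 0.46  0.5   1.09  0.    1.55 -1.1 ]
```

View pics/w1.png

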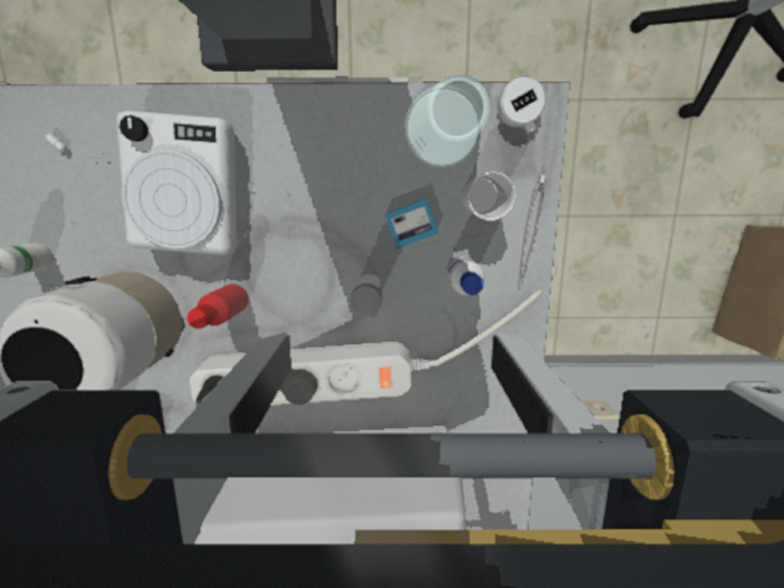

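Run:
```python
from h import *
W=lambda u,v:(u/1.4,v/1.4)
for nm,z,*w in [("flaskrim",.105,459,108),("flaskbase",.003,443,126),("beaker",.054,492,195),("cap",.088,471,283),("vial",.064,366,293),("plate",.046,170,199),("platetop",.046,170,149),("platebot",.046,170,250),("plateL",.046,120,199),("plateR",.046,221,199),("bar",.005,56.5,143),("b1",.005,47,135),("b2",.005,66,151),("box1",.01,388,215),("box2",.01,432,203),("box3",.01,438,235),("box4",.01,397,247),("redcap",.088,199,317),
("cFR",.04,119,112),("cFL",.04,232,118),("cBL",.04,230,252),("cBR",.04,130,245),("timer",.02,523,102),("strip",.03,205,350),("strip2",.03,410,345)]:
    print(nm,np.round(plane("wrist",*W(*w),z),4)[:2])
```

```text
flaskrim [0.4284 0.3797]
flaskbase [0.4273 0.3798]
beaker [0.4956 0.422 ]
cap [0.5734 0.3992]
vial [0.5886 0.3013]
plate [0.4986 0.112 ]
platetop [0.4528 0.1183]
platebot [0.5482 0.1051]
plateL [0.4985 0.0635]
plateR [0.4987 0.1614]
bar [ 0.4429 -0.0187]
b1 [ 0.4351 -0.0268]
b2 [ 0.4507 -0.0104]
box1 [0.5165 0.323 ]
box2 [0.5042 0.3696]
box3 [0.5379 0.3768]
box4 [0.5507 0.3326]
redcap [0.6052 0.1461]
cFR [0.4195 0.0721]
cFL [0.425  0.1772]
cBL [0.5513 0.1625]
cBR [0.5438 0.0622]
timer [0.4081 0.4552]
strip [0.6616 0.1198]
strip2 [0.6565 0.3468]
```

```bash
echo '{"rows":[[0.034, 0.014, 0.025, 0, 0, 0], [0.034, 0.014, 0.025, 0, 0, 0], [0.034, 0.014, 0.025, 0, 0, 0], [0.0335, 0.0143, 0.025, 0, 0, 0], [0, 0, 0.035, 0, 0, 0], [0, 0, 0.035, 0, 0, 0], [0, 0, 0.037, 0, 0, 0], [0, 0, 0, 0, 0, 0], [0, 0, 0, 0, 0, 0]]}' | python3 -m crank
echo '{"rows":[[0, 0, 0, 0, 0, 0], [0, 0, 0, 0, 0, 0], [0, 0, 0, 0, 0, 0], [0, 0, 0, 0, 0, 0], [0, 0, 0, 0, 0, 0], [0, 0, 0, 0, 0, 0], [0, 0, 0, 0, 0, 0]]}' | python3 -m crank 0.03 15
```

```text
time_s: 2.9
ee_pos: [0.4277, 0.3812, 0.0917]
eef_rot: [3.141, 0.0, 3.14]
force: [0.9, -0.7, 0.6]
grip_width: 0.094
grip_force: 0.0
time_s: 3.6
ee_pos: [0.4281, 0.3805, 0.0904]
eef_rot: [-3.141, -0.0, 3.139]
force: [0.1, -0.1, -0.3]
grip_width: 0.0456
grip_force: 15.0
```

```bash
echo '{"rows":[[0, 0, -0.03, 0, 0, 0], [0, 0, -0.04, 0, 0, 0], [-0.01, -0.03, -0.03, 0, 0, 0], [-0.01, -0.04, 0, 0, 0, 0], [-0.01, -0.04, 0, 0, 0, 0], [-0.01, -0.04, 0, 0, 0, 0], [-0.01, -0.04, 0, 0, 0, 0], [-0.01, -0.04, 0, 0, 0, 0], [-0.01, -0.03, 0, 0, 0, 0], [0, -0.0085, 0, 0, 0, 0]]}' | python3 -m crank
echo '{"rows":[[0, 0, 0.02, 0, 0, 0], [0, 0, 0.02, 0, 0, 0], [0, 0, 0.005, 0, 0, 0], [0, 0, 0, 0, 0, 0], [0, 0, 0, 0, 0, 0]]}' | python3 -m crank
python3 - <<'E'
from h import *
go(.4986,.112,.137,np.pi)
c=eyes.camera("scene");a=c["pixels"][150:350,150:350];b=eyes.camera("side")["pixels"][120:320,220:420]
cv2.imwrite("pics/p1.png",cv2.resize(np.hstack([a,b]),None,fx=2,fy=2,interpolation=cv2.INTER_CUBIC))
E
```

```text
time_s: 4.6
ee_pos: [0.498, 0.1094, 0.1904]
eef_rot: [-3.141, 0.0, 3.136]
force: [-0.6, 0.1, -1.2]
grip_width: 0.0455
grip_force: 15.0
time_s: 5.1
ee_pos: [0.4976, 0.1123, 0.1463]
eef_rot: [3.141, 0.001, 3.139]
force: [0.6, 0.2, -0.4]
grip_width: 0.0457
grip_force: 15.0
rz -0.002
ee [0.4976 0.1123 0.1463] [3.141e+00 1.000e-03 3.139e+00] t 5.1 tool d [-0.001  -0.0003  0.0093] |d| 0.009 q [ 0.15  0.3   1.73  0.    1.12 -1.42]
```

View pics/p1.png

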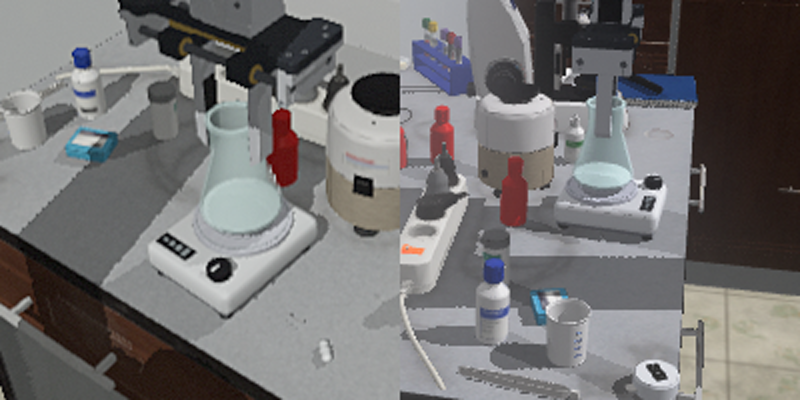

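```bash
echo '{"rows":[[-0.0005, 0, 0.004, 0, 0, 0], [-0.0005, 0, 0.003, 0, 0, 0], [0, 0, 0.002, 0, 0, 0], [0, 0, 0, 0, 0, 0], [0, 0, 0, 0, 0, 0]]}' | python3 -m crank
echo '{"rows":[[0, 0, 0, 0, 0, 0], [0, 0, 0, 0, 0, 0], [0, 0, 0, 0, 0, 0], [0, 0, 0, 0, 0, 0], [0, 0, 0, 0, 0, 0], [0, 0, -0.01, 0, 0, 0], [0, 0, -0.03, 0, 0, 0], [0, 0, -0.04, 0, 0, 0], [0, 0, -0.04, 0, 0, 0], [0, 0, 0, 0, 0, 0]]}' | python3 -m crank 0.09
python3 - <<'E'
from h import *
go(.4429,-.0187,.15,np.pi)
E
```

```text
time_s: 5.7
ee_pos: [0.4983, 0.1119, 0.1364]
eef_rot: [3.142, -0.0, 3.139]
force: [0.3, -0.4, -1.2]
grip_width: 0.0453
grip_force: 15.0
time_s: 6.7
ee_pos: [0.4998, 0.1121, 0.2624]
eef_rot: [3.14, 0.009, 3.139]
force: [0.3, -0.1, -0.8]
grip_width: 0.0898
grip_force: 0.0
rz -0.003
ee [0.4998 0.1121 0.2624] [3.14  0.009 3.139] t 6.7 tool d [ 0.0569 -0.1308  0.1124] |d| 0.182 q [ 0.15  0.18  1.58  0.    1.37 -1.42]
```

```bash
echo '{"rows":[[0.005, -0.03, 0, 0, 0, 0], [0.005, -0.035, 0.01, 0, 0, 0], [0.005, -0.03, 0.02, 0, 0, 0], [0.005, -0.02, 0.02, 0, 0, 0], [0, -0.007, 0.01, 0, 0, 0], [0, 0, 0, 0, 0, 0], [0, 0, 0, 0, 0, 0], [0, 0, 0, 0, 0, 0]]}' | python3 -m crank 0.04
python3 - <<'E'
from h import *
go(.4429,-.0187,.15,np.pi)
c=eyes.camera("wrist")
g=c["pixels"].min(2)[:230]; u,v=proj("wrist",(.4429,-.0187,.005)); print(u,v)
x0,y0=int(u)-40,int(v)-30
cv2.imwrite("pics/w2.png",cv2.resize(c["pixels"][y0:y0+60,x0:x0+80],None,fx=8,fy=8,interpolation=cv2.INTER_CUBIC))
m=(c["pixels"].min(2)[y0:y0+60,x0:x0+80]>195).astype(np.uint8)
n,l,st,ce=cv2.connectedComponentsWithStats(m)
for i in range(1,n):
    if st[i][4]>20:
        p=np.argwhere(l==i)[:,::-1].astype(np.float32); r=cv2.minAreaRect(p); b=cv2.boxPoints(r)
        print(st[i],ce[i],[np.round(plane("wrist",x0+q[0],y0+q[1],.006)[:2],4) for q in list(b)+[ce[i]]])
E
```

```text
time_s: 7.5
ee_pos: [0.4786, -0.0093, 0.1973]
eef_rot: [3.142, 0.001, 3.14]
force: [0.5, -0.3, -0.2]
grip_width: 0.0402
grip_force: 0.0
rz -0.002
ee [ 0.4786 -0.0093  0.1973] [3.142e+00 1.000e-03 3.140e+00] t 7.5 tool d [ 0.0357 -0.0094  0.0473] |d| 0.06 q [-0.1   0.17  1.76  0.    1.22 -1.67]
269.8481978286759 167.4921132499987
[34 24  7  7 21] [36.80952381 26.80952381] [array([ 0.4365, -0.0279]), array([ 0.4339, -0.0258]), array([ 0.4401, -0.0181]), array([ 0.4426, -0.0202]), array([ 0.4383, -0.0235])]
```

View pics/w2.png

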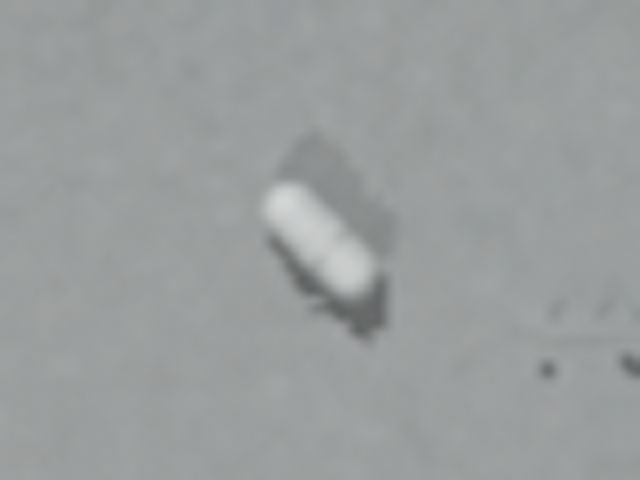

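```bash
echo '{"rows":[[0.018, -0.005, 0.02, 0, 0, 0], [0.018, -0.005, 0.02, 0, 0, 0], [0, 0, 0.01, 0, 0, -0.135], [0, 0, 0.01, 0, 0, -0.135], [0, 0, 0.01, 0, 0, -0.135], [0, 0, 0.01, 0, 0, -0.135], [0, 0, 0.01, 0, 0, -0.135], [0, 0, 0.01, 0, 0, -0.125], [0, 0, 0.02, 0, 0, 0], [0, 0, 0, 0, 0, 0]]}' | python3 -m crank 0.04
python3 -c "
from h import *
go(.4425,-.0195,.0243,np.pi+.8)"
```

```text
time_s: 8.65
ee_pos: [0.4411, -0.0196, 0.075]
eef_rot: [3.139, -0.002, -2.344]
force: [-0.4, 0.3, 1.5]
grip_width: 0.0398
grip_force: 0.0
rz -0.003
ee [ 0.4411 -0.0196  0.075 ] [ 3.139e+00 -2.000e-03 -2.344e+00] t 8.65 tool d [-0.0011 -0.0009  0.0507] |d| 0.051 q [-0.13  0.27  1.96  0.    0.91 -2.5 ]
```

```bash
echo '{"rows":[[-0.001, 0, 0.025, 0, 0, 0], [0, 0, 0.015, 0, 0, 0], [0, 0, 0.007, 0, 0, 0], [0, 0, 0.003, 0, 0, 0], [0, 0, 0, 0, 0, 0], [0, 0, 0, 0, 0, 0]]}' | python3 -m crank
echo '{"rows":[[0, 0, 0, 0, 0, 0], [0, 0, 0, 0, 0, 0], [0, 0, 0, 0, 0, 0], [0, 0, 0, 0, 0, 0], [0, 0, 0, 0, 0, 0], [0, 0, 0, 0, 0, 0]]}' | python3 -m crank 0.002 10
```

```text
time_s: 9.25
ee_pos: [0.4431, -0.0193, 0.0272]
eef_rot: [-3.141, 0.001, -2.344]
force: [0.2, 0.0, 0.1]
grip_width: 0.0396
grip_force: 0.0
time_s: 9.85
ee_pos: [0.4428, -0.0193, 0.0265]
eef_rot: [-3.141, 0.0, -2.344]
force: [0.3, 0.1, 2.1]
grip_width: 0.0083
grip_force: 10.0
```

```bash
echo '{"rows":[[0, 0, -0.02, 0, 0, 0], [0, 0, -0.04, 0, 0, 0], [0, 0, -0.05, 0, 0, 0], [0, 0, -0.05, 0, 0, 0], [0, 0, -0.03, 0, 0, 0], [0, 0, 0, 0, 0, 0]]}' | python3 -m crank
python3 -c "
from h import *
go(.4984,.112,.185)"
```

```text
time_s: 10.45
ee_pos: [0.444, -0.0194, 0.2204]
eef_rot: [-3.136, 0.004, -2.344]
force: [-0.2, -0.3, -0.6]
grip_width: 0.0085
grip_force: 10.0
ee [ 0.444  -0.0194  0.2204] [-3.136  0.004 -2.344] t 10.45 tool d [-0.1319  0.0531  0.0357] |d| 0.147 q [-0.13  0.06  1.82 -0.    1.25 -2.49]
```

```bash
echo '{"rows":[[-0.026, 0.0105, 0, 0, 0, 0], [-0.034, 0.0136, 0, 0, 0, 0], [-0.034, 0.0136, 0, 0, 0, 0], [-0.026, 0.0105, 0, 0, 0, 0], [-0.012, 0.005, 0, 0, 0, 0], [0, 0, 0.015, 0, 0, 0], [0, 0, 0.012, 0, 0, 0], [0, 0, 0.005, 0, 0, 0], [0, 0, 0, 0, 0, 0], [0, 0, 0, 0, 0, 0]]}' | python3 -m crank
python3 - <<'E'
from h import *
go(.4984,.112,.185)
a=eyes.camera("scene")["pixels"][150:350,150:350];b=eyes.camera("side")["pixels"][100:300,260:460]
cv2.imwrite("pics/p2.png",cv2.resize(np.hstack([a,b]),None,fx=2,fy=2,interpolation=cv2.INTER_CUBIC))
E
```

```text
time_s: 11.45
ee_pos: [0.497, 0.112, 0.1848]
eef_rot: [-3.141, 0.0, -2.345]
force: [0.0, -0.6, 0.3]
grip_width: 0.0086
grip_force: 10.0
ee [0.497  0.112  0.1848] [-3.141  0.    -2.345] t 11.45 tool d [-0.001  -0.001  -0.0002] |d| 0.001 q [ 0.15  0.25  1.69 -0.    1.2  -2.22]
```

View pics/p2.png

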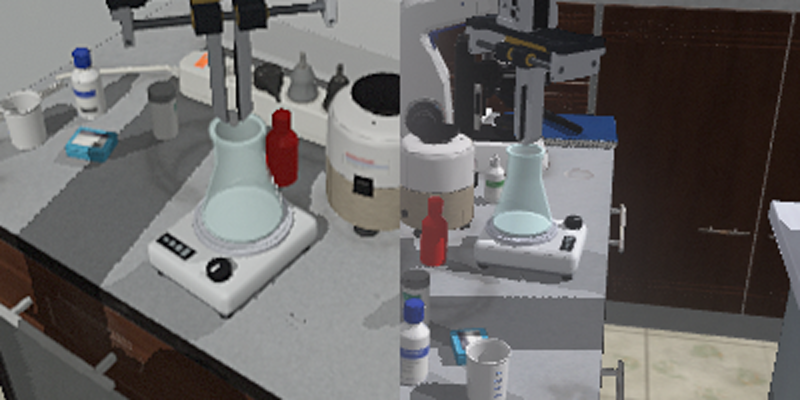

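```bash
echo '{"rows":[[0, 0, 0, 0, 0, 0], [0, 0, 0, 0, 0, 0], [0, 0, 0, 0, 0, 0], [0, 0, 0, 0, 0, 0], [0, 0, 0, 0, 0, 0], [0, 0, -0.03, 0, 0, 0], [0, 0, -0.03, 0, 0, 0], [0, 0, 0, 0, 0, 0]]}' | python3 -m crank 0.035
python3 - <<'E'
from h import *
a=eyes.camera("scene")["pixels"][180:300,210:330];b=eyes.camera("side")["pixels"][160:280,260:380]
cv2.imwrite("pics/p3.png",cv2.resize(np.hstack([a,b]),None,fx=3.3,fy=3.3,interpolation=cv2.INTER_CUBIC))
E
```

```text
time_s: 12.35
ee_pos: [0.498, 0.1125, 0.2481]
eef_rot: [-3.138, 0.005, -2.344]
force: [-0.9, -0.9, -0.7]
grip_width: 0.0349
grip_force: 0.0
```

View pics/p3.png

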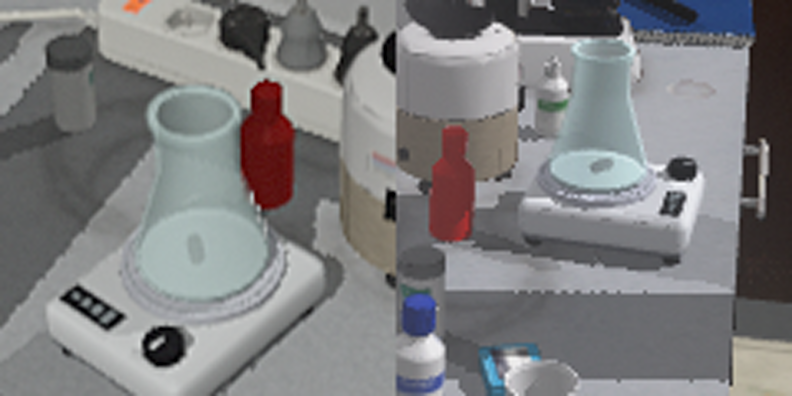

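The stir bar shows inside the flask at (197,248) in the scene view and (600,165) in the side view. The flask is centred on the plate. The beaker is next.

```bash
echo '{"rows":[[0, 0, 0, 0, 0, 0.148], [0, 0, 0, 0, 0, 0.148], [0, 0, 0, 0, 0, 0.148], [0, 0, 0, 0, 0, 0.148], [0, 0, 0, 0, 0, 0.148], [0, 0, 0, 0, 0, 0.148], [0, 0, 0, 0, 0, 0.148], [0, 0, 0, 0, 0, 0.148]]}' | python3 -m crank 0.08
echo '{"rows":[[0, 0, 0, 0, 0, 0.148], [0, 0, 0, 0, 0, 0.148], [0, 0, 0, 0, 0, 0.148], [0, 0, 0, 0, 0, 0.148], [0, 0, 0, 0, 0, 0.148], [0, 0, 0, 0, 0, 0.148], [0, 0, 0, 0, 0, 0.148], [0, 0, 0, 0, 0, 0.148], [0, 0, 0, 0, 0, 0]]}' | python3 -m crank
python3 -c "
from h import *
go(.4956,.422,.15,np.pi/2)"
```

```text
time_s: 13.25
ee_pos: [0.4964, 0.1122, 0.243]
eef_rot: [-3.14, -0.002, 2.749]
force: [0.2, -0.2, 0.4]
grip_width: 0.08
grip_force: 0.0
time_s: 14.15
ee_pos: [0.4965, 0.1123, 0.2432]
eef_rot: [-3.14, 0.0, 1.568]
force: [0.2, -0.5, -0.2]
grip_width: 0.0798
grip_force: 0.0
rz -0.003
ee [0.4965 0.1123 0.2432] [-3.14   0.     1.568] t 14.15 tool d [ 0.3097 -0.0009  0.0932] |d| 0.323 q [ 0.15  0.2   1.61 -0.    1.33  0.15]
```

```bash
echo '{"rows":[[0.03, 0, 0, 0, 0, 0], [0.045, 0, 0, 0, 0, 0], [0.045, 0, 0.01, 0, 0, 0], [0.045, 0, 0.02, 0, 0, 0], [0.045, 0, 0.02, 0, 0, 0], [0.04, 0, 0.02, 0, 0, 0], [0.035, 0, 0.02, 0, 0, 0], [0.025, -0.001, 0.01, 0, 0, 0], [0, 0, 0.01, 0, 0, 0], [0, 0, 0, 0, 0, 0]]}' | python3 -m crank 0.08
python3 -c "
from h import *
go(.4956,.422,.04,np.pi/2)"
```

```text
time_s: 15.15
ee_pos: [0.495, 0.4217, 0.132]
eef_rot: [-3.139, 0.002, 1.575]
force: [-0.2, -0.5, -1.2]
grip_width: 0.0798
grip_force: 0.0
rz 0.004
ee [0.495  0.4217 0.132 ] [-3.139e+00  2.000e-03  1.575e+00] t 15.15 tool d [0.0003 0.0006 0.092 ] |d| 0.092 q [ 0.65  0.61  1.3  -0.    1.23  0.65]
```

```bash
echo '{"rows":[[0, 0, 0.03, 0, 0, 0], [0, 0, 0.03, 0, 0, 0], [0, 0, 0.02, 0, 0, 0], [0, 0, 0.012, 0, 0, 0], [0, 0, 0, 0, 0, 0], [0, 0, 0, 0, 0, 0]]}' | python3 -m crank
echo '{"rows":[[0, 0, 0, 0, 0, 0], [0, 0, 0, 0, 0, 0], [0, 0, 0, 0, 0, 0], [0, 0, 0, 0, 0, 0], [0, 0, 0, 0, 0, 0], [0, 0, 0, 0, 0, 0], [0, 0, -0.02, 0, 0, 0], [0, 0, -0.04, 0, 0, 0], [0, 0, -0.04, 0, 0, 0], [0, 0, 0, 0, 0, 0]]}' | python3 -m crank 0.025 10
python3 -c "
from h import *
go(.5078,.2171,.14,np.pi/2)"
```

```text
time_s: 15.75
ee_pos: [0.4965, 0.4222, 0.0437]
eef_rot: [3.14, -0.001, 1.571]
force: [-0.0, 0.2, -0.2]
grip_width: 0.0803
grip_force: 0.0
time_s: 16.75
ee_pos: [0.4975, 0.4236, 0.1485]
eef_rot: [3.134, -0.005, 1.571]
force: [0.4, -0.1, -0.6]
grip_width: 0.0437
grip_force: 10.0
rz 0.0
ee [0.4975 0.4236 0.1485] [ 3.134 -0.005  1.571] t 16.75 tool d [-0.2065  0.0103  0.0085] |d| 0.207 q [0.65 0.59 1.29 0.   1.25 0.65]
```

```bash
echo '{"rows":[[-0.025, 0.002, 0, 0, 0, 0], [-0.04, 0.002, 0, 0, 0, 0], [-0.045, 0.002, 0, 0, 0, 0], [-0.045, 0.002, 0, 0, 0, 0], [-0.03, 0.002, 0, 0, 0, 0], [-0.02, 0.0015, 0.01, 0, 0, 0], [0, 0, 0.03, 0, 0, 0], [0, 0, 0.03, 0, 0, 0], [0, 0, 0.015, 0, 0, 0], [0, 0, 0, 0, 0, 0]]}' | python3 -m crank
python3 -c "
from h import *
go(.5078,.2171,.0412,np.pi/2)"
```

```text
time_s: 17.75
ee_pos: [0.5063, 0.217, 0.0555]
eef_rot: [-3.138, 0.001, 1.571]
force: [0.1, -0.3, -0.7]
grip_width: 0.0433
grip_force: 10.0
rz 0.0
ee [0.5063 0.217  0.0555] [-3.138e+00  1.000e-03  1.571e+00] t 17.75 tool d [0.0001 0.0015 0.0143] |d| 0.014 q [ 0.34  0.51  1.67 -0.    0.97  0.34]
```

```bash
echo '{"rows":[[0, 0.0005, 0.007, 0, 0, 0], [0, 0, 0.004, 0, 0, 0], [0, 0, 0.003, 0, 0, 0], [0, 0, 0, 0, 0, 0], [0, 0, 0, 0, 0, 0]]}' | python3 -m crank
echo '{"rows":[[0, 0, 0, 0, 0, 0], [0, 0, 0, 0, 0, 0], [0, 0, 0, 0, 0, 0], [0, 0, 0, 0, 0, 0], [0, 0, -0.01, 0, 0, 0], [0, 0, -0.03, 0, 0, 0], [0, 0, -0.04, 0, 0, 0], [0, 0, -0.05, 0, 0, 0], [0, 0, 0, 0, 0, 0]]}' | python3 -m crank 0.075
python3 -c "
from h import *
go(.5734,.3992,.14,np.pi/2)"
```

```text
time_s: 18.25
ee_pos: [0.508, 0.2174, 0.0438]
eef_rot: [3.141, -0.0, 1.571]
force: [0.9, -0.2, -1.4]
grip_width: 0.0434
grip_force: 10.0
time_s: 19.15
ee_pos: [0.5101, 0.2181, 0.1808]
eef_rot: [3.131, -0.004, 1.571]
force: [0.0, -0.6, -0.3]
grip_width: 0.0749
grip_force: 0.0
rz 0.0
ee [0.5101 0.2181 0.1808] [ 3.131 -0.004  1.571] t 19.15 tool d [0.1811 0.0633 0.0408] |d| 0.196 q [0.34 0.35 1.57 0.   1.21 0.34]
```

```bash
echo '{"rows":[[0.036, 0.013, 0, 0, 0, 0], [0.04, 0.0145, 0, 0, 0, 0], [0.04, 0.0145, 0, 0, 0, 0], [0.036, 0.013, 0, 0, 0, 0], [0.03, 0.0105, 0, 0, 0, 0], [0, 0, 0.03, 0, 0, 0], [0, 0, 0.01, 0, 0, 0], [0, 0, 0, 0, 0, 0]]}' | python3 -m crank 0.075
python3 -c "
from h import *
go(.5734,.3992,.048,np.pi/2)"
```

```text
time_s: 19.95
ee_pos: [0.5726, 0.3985, 0.1317]
eef_rot: [-3.139, 0.002, 1.571]
force: [-0.2, 0.1, 0.7]
grip_width: 0.0752
grip_force: 0.0
rz -0.0
ee [0.5726 0.3985 0.1317] [-3.139e+00  2.000e-03  1.571e+00] t 19.95 tool d [0.0007 0.0008 0.0837] |d| 0.084 q [ 0.56  0.72  1.13 -0.    1.3   0.56]
```

```bash
echo '{"rows":[[0, 0.0005, 0.03, 0, 0, 0], [0, 0, 0.03, 0, 0, 0], [0, 0, 0.015, 0, 0, 0], [0, 0, 0.007, 0, 0, 0], [0, 0, 0, 0, 0, 0], [0, 0, 0, 0, 0, 0]]}' | python3 -m crank
echo '{"rows":[[0, 0, 0, 0, 0, 0], [0, 0, 0, 0, 0, 0], [0, 0, 0, 0, 0, 0], [0, 0, 0, 0, 0, 0], [0, 0, 0, 0, 0, 0], [0, 0, 0, 0, 0, 0], [0, 0, 0, 0, 0, 0], [0, 0, -0.02, 0, 0, 0], [0, 0, -0.04, 0, 0, 0], [0, 0, -0.04, 0, 0, 0]]}' | python3 -m crank 0.02 15
echo '{"rows":[[0, 0, 0, 0, 0, 0], [0, 0, 0, 0, 0, 0]]}' | python3 -m crank
python3 -c "
from h import *
go(.5138,.2863,.15,np.pi/2)"
```

```text
time_s: 20.55
ee_pos: [0.5745, 0.3996, 0.0532]
eef_rot: [3.14, -0.001, 1.571]
force: [-0.6, -0.5, 1.6]
grip_width: 0.075
grip_force: 0.0
time_s: 21.55
ee_pos: [0.5734, 0.3991, 0.152]
eef_rot: [-3.14, 0.001, 1.571]
force: [0.7, 0.1, 0.4]
grip_width: 0.0333
grip_force: 14.9
time_s: 21.75
ee_pos: [0.5739, 0.3994, 0.1519]
eef_rot: [3.141, -0.001, 1.571]
force: [0.6, 0.3, -0.7]
grip_width: 0.0333
grip_force: 14.9
rz 0.0
ee [0.5739 0.3994 0.1519] [ 3.141e+00 -1.000e-03  1.571e+00] t 21.75 tool d [-0.1131 -0.0601  0.0019] |d| 0.128 q [0.56 0.7  1.11 0.   1.33 0.56]
```

```bash
echo '{"rows":[[-0.023, -0.012, 0, 0, 0, 0], [-0.03, -0.016, 0, 0, 0, 0], [-0.03, -0.016, 0, 0, 0, 0], [-0.02, -0.011, 0, 0, 0, 0], [-0.01, -0.005, 0, 0, 0, 0], [0, 0, 0.03, 0, 0, 0], [0, 0, 0.035, 0, 0, 0], [0, 0, 0.02, 0, 0, 0], [0, 0, 0, 0, 0, 0], [0, 0, 0, 0, 0, 0]]}' | python3 -m crank
python3 -c "
from h import *
go(.5138,.2863,.0525,np.pi/2)"
```

```text
time_s: 22.75
ee_pos: [0.514, 0.2866, 0.0664]
eef_rot: [-3.141, 0.0, 1.571]
force: [-0.4, 0.0, 0.5]
grip_width: 0.0333
grip_force: 14.9
rz 0.0
ee [0.514  0.2866 0.0664] [-3.141  0.     1.571] t 22.75 tool d [-0.0003 -0.0002  0.0139] |d| 0.014 q [0.45 0.56 1.55 0.   1.03 0.45]
```

```bash
echo '{"rows":[[0, 0, 0.007, 0, 0, 0], [0, 0, 0.004, 0, 0, 0], [0, 0, 0.003, 0, 0, 0], [0, 0, 0, 0, 0, 0], [0, 0, 0, 0, 0, 0]]}' | python3 -m crank
echo '{"rows":[[0, 0, 0, 0, 0, 0], [0, 0, 0, 0, 0, 0], [0, 0, 0, 0, 0, 0], [0, 0, 0, 0, 0, 0], [0, 0, -0.01, 0, 0, 0], [0, 0, -0.03, 0, 0, 0], [0, 0, -0.04, 0, 0, 0], [0, 0, -0.05, 0, 0, 0], [0, 0, 0, 0, 0, 0], [0, 0, 0, 0, 0, 0]]}' | python3 -m crank 0.07
python3 - <<'E'
from h import *
go(.588,.301,.14,np.pi/2)
a=eyes.camera("scene")["pixels"][165:300,130:330]
cv2.imwrite("pics/p4.png",cv2.resize(a,None,fx=4,fy=4,interpolation=cv2.INTER_CUBIC))
E
```

```text
time_s: 23.25
ee_pos: [0.5139, 0.2863, 0.0526]
eef_rot: [3.141, -0.0, 1.571]
force: [0.1, 0.1, -0.6]
grip_width: 0.0335
grip_force: 14.9
time_s: 24.25
ee_pos: [0.5141, 0.2865, 0.184]
eef_rot: [3.139, -0.001, 1.571]
force: [-0.3, 0.4, -0.3]
grip_width: 0.0698
grip_force: 0.0
rz 0.0
ee [0.5141 0.2865 0.184 ] [ 3.139e+00 -1.000e-03  1.571e+00] t 24.25 tool d [0.0145 0.0739 0.044 ] |d| 0.087 q [ 0.45  0.42  1.46 -0.    1.26  0.45]
```

View pics/p4.png

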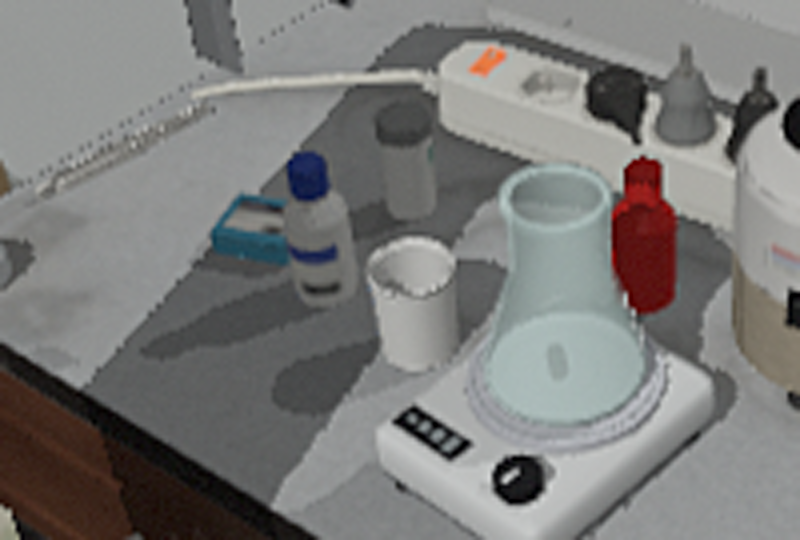

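```bash
echo '{"rows":[[0.005, 0.02, 0, 0, 0, 0], [0.0055, 0.03, 0, 0, 0, 0], [0.005, 0.028, 0, 0, 0, 0], [0, 0, 0.02, 0, 0, 0], [0, 0, 0.04, 0, 0, 0], [0, 0, 0.03, 0, 0, 0], [0, 0, 0, 0, 0, 0], [0, 0, 0, 0, 0, 0]]}' | python3 -m crank 0.065
python3 - <<'E'
from h import *
go(.592,.302,.04,np.pi/2)
a=eyes.camera("scene")["pixels"][165:285,130:260];b=eyes.camera("side")["pixels"][160:280,220:350]
cv2.imwrite("pics/p5.png",cv2.resize(np.hstack([a,b]),None,fx=3,fy=3,interpolation=cv2.INTER_CUBIC))
E
```

```text
time_s: 25.1
ee_pos: [0.5917, 0.3017, 0.0923]
eef_rot: [-3.14, 0.001, 1.571]
force: [-1.2, -0.2, 0.0]
grip_width: 0.0651
grip_force: 0.0
rz 0.0
ee [0.5917 0.3017 0.0923] [-3.140e+00  1.000e-03  1.571e+00] t 25.1 tool d [0.0003 0.0003 0.0523] |d| 0.052 q [ 0.42  0.68  1.29 -0.    1.18  0.42]
```

View pics/p5.png

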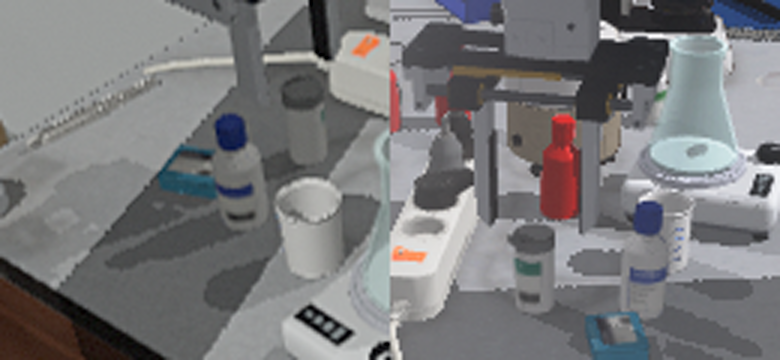

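```bash
echo '{"rows":[[0, 0, 0.02, 0, 0, 0], [0, 0, 0.02, 0, 0, 0], [0, 0, 0.01, 0, 0, 0], [0, 0, 0, 0, 0, 0], [0, 0, 0, 0, 0, 0]]}' | python3 -m crank
echo '{"rows":[[0, 0, 0, 0, 0, 0], [0, 0, 0, 0, 0, 0], [0, 0, 0, 0, 0, 0], [0, 0, 0, 0, 0, 0], [0, 0, 0, 0, 0, 0], [0, 0, 0, 0, 0, 0], [0, 0, 0, 0, 0, 0], [0, 0, -0.02, 0, 0, 0], [0, 0, -0.03, 0, 0, 0], [0, 0, 0, 0, 0, 0]]}' | python3 -m crank 0.02 10
python3 - <<'E'
from h import *
go(.5765,.211,.09,np.pi/2)
a=eyes.camera("scene")["pixels"][165:285,130:260];b=eyes.camera("side")["pixels"][160:280,220:350]
cv2.imwrite("pics/p6.png",cv2.resize(np.hstack([a,b]),None,fx=3,fy=3,interpolation=cv2.INTER_CUBIC))
E
```

```text
time_s: 25.7
ee_pos: [0.5924, 0.3021, 0.0438]
eef_rot: [3.14, -0.001, 1.571]
force: [-0.1, -0.5, 0.1]
grip_width: 0.0651
grip_force: 0.0
time_s: 26.7
ee_pos: [0.5934, 0.3025, 0.0966]
eef_rot: [3.136, -0.002, 1.571]
force: [-0.2, 0.6, 0.2]
grip_width: 0.0305
grip_force: 10.0
rz 0.0
ee [0.5934 0.3025 0.0966] [ 3.136e+00 -2.000e-03  1.571e+00] t 26.7 tool d [-0.0915 -0.0169  0.0066] |d| 0.093 q [0.42 0.67 1.28 0.   1.18 0.42]
```

View pics/p6.png

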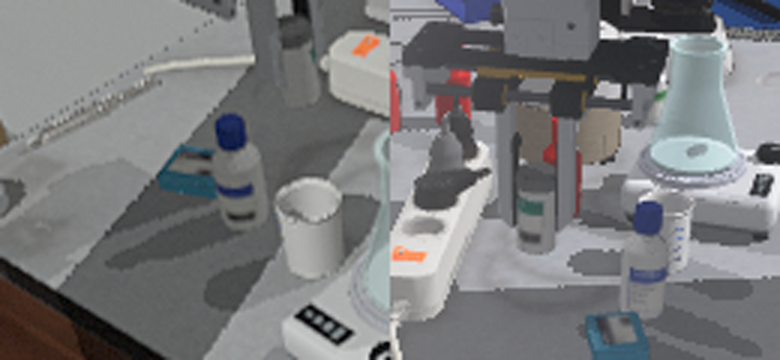

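```bash
echo '{"rows":[[-0.02, -0.003, 0, 0, 0, 0], [-0.03, -0.005, 0, 0, 0, 0], [-0.025, -0.005, 0, 0, 0, 0], [-0.016, -0.0025, 0, 0, 0, 0], [0, 0, 0.02, 0, 0, 0], [0, 0, 0.015, 0, 0, 0], [0, 0, 0, 0, 0, 0], [0, 0, 0, 0, 0, 0]]}' | python3 -m crank
python3 -c "
from h import *
go(.5765,.211,.0430,np.pi/2)"
```

```text
time_s: 27.6
ee_pos: [0.5762, 0.2112, 0.0571]
eef_rot: [-3.141, 0.0, 1.571]
force: [0.4, 0.1, -0.6]
grip_width: 0.0306
grip_force: 10.0
rz 0.001
ee [0.5762 0.2112 0.0571] [-3.141  0.     1.571] t 27.6 tool d [-0.0002  0.0003  0.0141] |d| 0.014 q [0.29 0.62 1.48 0.   1.04 0.29]
```

```bash
echo '{"rows":[[0, 0, 0.007, 0, 0, 0], [0, 0, 0.004, 0, 0, 0], [0, 0, 0.0025, 0, 0, 0], [0, 0, 0, 0, 0, 0], [0, 0, 0, 0, 0, 0]]}' | python3 -m crank
echo '{"rows":[[0, 0, 0, 0, 0, 0], [0, 0, 0, 0, 0, 0], [0, 0, 0, 0, 0, 0], [0, 0, 0, 0, 0, 0], [0, 0, -0.01, 0, 0, 0], [0, 0, -0.02, 0, 0, 0], [0, 0, -0.04, 0, 0, 0], [0, 0, -0.05, 0, 0, 0], [0, 0, -0.05, 0, 0, 0], [0, 0, -0.03, 0, 0, 0]]}' | python3 -m crank 0.052
echo '{"rows":[[0, 0, -0.04, 0, 0, 0], [0.04, 0, -0.03, 0, 0, 0], [0.045, 0, 0, 0, 0, 0], [0.045, 0, 0, 0, 0, 0], [0.02, 0, 0, 0, 0, 0], [0, 0, 0, 0, 0, 0], [0, 0, 0, 0, 0, 0]]}' | python3 -m crank
python3 - <<'E'
from h import *
go(.5765,.211,.0430,np.pi/2)
a=eyes.camera("scene")["pixels"][165:315,150:370];b=eyes.camera("side")["pixels"][120:270,220:370]
cv2.imwrite("pics/p7.png",cv2.resize(np.hstack([a,b]),None,fx=2.1,fy=2.1,interpolation=cv2.INTER_CUBIC))
E
```

```text
time_s: 28.1
ee_pos: [0.5764, 0.2109, 0.0441]
eef_rot: [3.141, -0.0, 1.571]
force: [0.0, 0.6, -1.0]
grip_width: 0.0303
grip_force: 10.0
time_s: 29.1
ee_pos: [0.5767, 0.211, 0.2492]
eef_rot: [3.137, -0.001, 1.571]
force: [1.0, 0.1, 0.1]
grip_width: 0.0524
grip_force: 0.0
time_s: 29.8
ee_pos: [0.5762, 0.3605, 0.3142]
eef_rot: [3.141, 0.0, 1.571]
force: [0.9, -0.7, 0.2]
grip_width: 0.0521
grip_force: 0.0
rz 0.0
ee [0.5762 0.3605 0.3142] [3.141 0.    1.571] t 29.8 tool d [-0.1495  0.0003  0.2712] |d| 0.31 q [ 0.51  0.57  0.94 -0.    1.63  0.5 ]
```

View pics/p7.png

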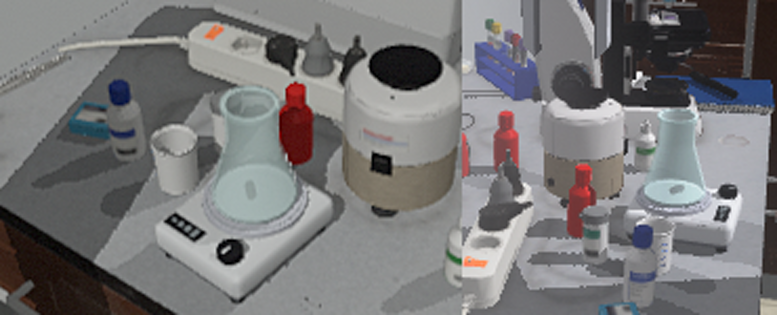

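```bash
python3 -c "
from station import ctrl
print(ctrl.hand_in())"
```

```text
the job is handed in; nothing more can be done
None
```

I handed the job in at about 30 s: the flask is centred on the plate with the stir bar in it. The beaker, then the bottle, stand to the stirrer's left and the vial behind the beaker, all upright with gaps of about 3 cm by my position estimates. I didn't touch the dropper bottle, and I viewed 15 pictures, one over the limit of 14.

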